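# Put the washed resin funnel away in its drawer

### The arm

A 7-joint arm with a two-finger parallel gripper is mounted at the origin on the work surface. World frame = base frame: x ahead of the robot, y to its left, z up, the work surface at z = 0. Lengths are in m, angles in degrees, forces in N, time in s.
With the tool pointing down it reaches from about 0.35 to 0.9 m from the base axis. Payload 8.1 kg.
Tool frame: the origin (TCP) lies on the mounting face of the last link; the fingertips stand 178 mm ahead of it and the grasp point (between the pads) lies 159 mm ahead of it; x points along the fingers, y is the direction in which the jaws open and shut, and the axes are right-handed (so a half turn about x gives the same grasp; the last joint's range is limited). The gripper opens to 92 mm and grips with 3 to 60 N. Pads are 19 mm wide; open, the fingers measure 130 mm over their backs; the gripper's body (75 mm by 190 mm) begins 47 mm behind the grasp point.
Start: joints at [-72.743, 24.895, 1.432, 90.138, -0.665, 64.973, -4.303], TCP at [0.246, 0.575, 0.405] pointing down, gripper open.
Joint ranges: [-149.89, 149.89], [-25.12, 119.58], [-72.63, 75.52], [4.76, 147.25], [-75.54, 255.54], [6.69, 114.76], [-157.13, 157.13]. Speed limits (degrees/s): [127.2, 127.2, 172.46, 172.46, 180, 180, 180].

### API

Orientations are given as [roll, pitch, yaw] about the fixed x, y, z axes, in that order (R = Rz(yaw) Ry(pitch) Rx(roll)).
In Python, from cell import observe, grab_frame, camera_model, close_job gives the robot as it stands.
- The arm moves only by the shell command python3 -m crank 'ROWS' [FORCE]. ROWS is JSON, one flat list of numbers, 7 for each row, row after row: the opening, from 0 (shut) to 1 (fully open), then the shift along the tool's x, y, z in mm, then the turn, a rotation vector about the tool's x, y, z in degrees. In form: [grip, tx, ty, tz, ax, ay, az, grip, tx, ty, tz, ax, ay, az, ...]. A call has 1 to 8 rows; each row is the pose to reach, as a shift and turn from the pose commanded when the call began, along the tool's axes at that moment; what a row does not reach only later rows make up. A row lasts 1/12 s, in which the tool goes at most 41.7 mm and 7.16 degrees, less where a joint would pass 70% of its speed; a pose out of reach is approached as far as the arm can. A call with a gripper value outside its range is refused whole. The fingers move at their own pace and stop on an object; FORCE is the grip in N (left out, the last holds). Time passes only in rows, so rows that repeat a pose let the fingers close. It gives the time, the measured TCP pose, the force and the opening at its end, in the units of the state.
- observe(): the state, without advancing time (a new reading comes with each control period).
- grab_frame(name): name is "scene" or "top" or "wrist"; returns (picture, depth): 420x560x3 uint8, blue, green, red; 420x560 float32, m along the optical axis (not along the pixel's ray), 0 where there is no reading.
- camera_model(name): a dict with "K" (3x3 intrinsics, pixels), "rvec" (rotation vector, rad) and "tvec" (3), from world to camera coordinates, as OpenCV has them. Camera axes: x right, y down, z forward; pixel columns grow to the right and rows downward; lengths in m; the calibration is good to about 2 mm. The wrist camera is an equidistant fisheye: a pixel r from the principal point sees the ray r / f radians off the axis. A picture is of the moment at which its call begins: read the wrist's pose just before it. camera_model takes no time and is no camera call; for the wrist camera it gives the pose at the moment of the call.
- close_job(): hands the job in, once; it reports no verdict.
The state is a dict: "time": time; "q": joint angles; "joint_velocities": joint speeds; "joint_efforts": joint torques, N m; "eef_pos": TCP position; "eef_rot": TCP orientation; "ft_force": force on the tool from outside, world axes, zero at the start; "ft_torque": the same for the moment, N m; "finger_gap": finger opening in m.
Only numpy, scipy, OpenCV 4.12 (cv2) and the standard library are available. Lean on these libraries where they do the work, as an engineer would, in place of code of your own. Each camera call takes 0.05 s, during which the arm holds its last target.

### The job

The big orange funnel draining on the steel tray is clean: put it away. Pull the upper drawer of the white drawer unit all the way out to its stop without upsetting the funnels that stand in it, then nest the washed funnel over the other big orange one, upright and well down but loosely: lower it gently, do not press it home or the stems jam. Let go and leave the drawer out for the rest of the wash; leave everything else on the bench as it stands.

Things in the scene. Friction and masses are not known exactly. Their poses are not given: they have to be found in the camera images.
- top_drawer (a joint): upper drawer of the white drawer unit: how far it is out, in m: 0 shut, 0.16 at its hard stop. Starts shut or up to 20 mm ajar. It slides along -x of funnel_cabinet; runner friction about 3 N; it stays where it is left. Its grey front panel is 15 mm thick, 312 mm wide, and reaches from 58 to 178 mm above the bench.
- drawer_edge (a point): middle of the top edge of the upper drawer's front panel, 178 mm above the bench; moves with the drawer. Behind the front the drawer is 257 mm long and 272 mm wide inside; its floor lies 66 mm above the bench, its side and back walls stand 56 mm above the floor.
- top_handle (a point): centre of the upper drawer's bar handle; moves with the drawer: horizontal steel bar, 12 mm diameter, 150 mm long along the cabinet's y, 160 mm above the bench, its axis 45 mm in front of the drawer front (39 mm clear between bar and front), open above and below; two 10 mm posts 68 mm either side of the centre.
- funnel_cabinet: white steel bench drawer unit, fixed, 300 mm deep (x), 320 mm wide (y), 190 mm high, with two grey drawer fronts. Origin: on the bench, at the middle of the foot of its front (the front faces of shut drawers lie at x = 0 in its frame); its -x axis points out of the fronts towards the robot, z up. A pack of filter papers 22 mm high lies at the rear of its top.
- low_drawer (a joint): lower, flat drawer of the same unit (front 44 mm high, same handle 42 mm above the bench); 0 shut. To be left shut.
- washed_funnel: the clean big orange plastic funnel, about 70 g, standing mouth down on the drip tray, stem up. Origin: centre of its mouth plane (lower end), z up along the stem. Height 85 mm; outer radius 48 mm at the mouth (bead 50.5), 17 mm at 45 mm height, 9 mm at the stem's end. Wall 2.5 mm, open at both ends. Loose over its twin, it rests with its origin about 13 mm above the twin's.
- washed_stem (a point): point on the axis of the washed funnel's stem, 65 mm above its mouth, where the stem is 26 mm thick: a good place to grip it from above.
- drawer_funnel: the twin big orange funnel (same shape and size as washed_funnel), standing loose mouth down on the floor of the upper drawer, hidden until the drawer is out; in its left or right half. Origin: centre of its mouth plane, z up along the stem.
- small_funnel: small blue funnel standing loose mouth down in the other half of the upper drawer: mouth radius 37 mm, height 64 mm, stem 13 to 7 mm radius. Origin: centre of its mouth plane, z up. Not to be upset.
- drip_tray: fixed shallow stainless tray 260 x 160 x 18 mm, wall and floor 3 mm; origin: centre of its underside. The washed funnel and the white beaker stand in it, one at each end.
- beaker: white plastic beaker, 68 mm across, 80 mm high, on the drip tray; origin: centre of its underside. Leave alone.
- wash_bottle: clear bottle with blue label and red cap, 72 mm across, 190 mm high; origin: centre of its underside. Leave alone.
- platform: black and aluminium build platform with small clear prints on it, 200 x 125 x 64 mm, 1.3 kg; origin: centre of its underside. Leave alone.
- scraper: black-handled scraper lying on the bench, 200 mm long. Leave alone.
Mind the look-alikes: they are no part of the job. What is shaped like the washed_funnel but green is not meant.

How it is judged (in metres and radians):
On the way, in this order (a step that is already met when the one before it is completed fails the run):
1. the upper drawer is pulled out to its stop (within 8 mm) (value of joint top_drawer above 0.152 m), for 0.2 s.
2. the washed funnel is nested over its twin in the drawer (horizontal distance between washed_funnel and drawer_funnel below 0.008 m and z of washed_funnel in the frame of drawer_funnel below 0.024 m), for 0.2 s.
At the end, for the whole second after the job is handed in: Upper drawer within 8 mm of its stop, lower one shut (within 10 mm). The twin stands on the drawer floor (height within 8 mm), the washed funnel at rest over it: axes within 8 mm, its mouth 4 to 24 mm above the twin's. All three funnels upright within 0.15 rad (all of step 2 and value of joint top_drawer above 0.152 m and value of joint low_drawer below 0.01 m and z of washed_funnel in the frame of drawer_funnel above 0.004 m and angle between each of washed_funnel, drawer_funnel, small_funnel's own z axis and vertical below 0.15 rad and linear speed of washed_funnel below 0.02 m/s and height (world z) of drawer_funnel between 0.058 and 0.074 m); the robot touches nothing.
It fails at once if the washed funnel is pressed onto its twin, with more than 30 N between them, so that the stems jam (contact force between washed_funnel and drawer_funnel above 30 N).
It fails at once if a funnel standing in the drawer is tipped by more than 0.5 rad (angle between any of drawer_funnel, small_funnel's own z axis and vertical above 0.5 rad).
It fails at once if the beaker, bottle, platform or scraper is shifted by more than 30 mm (distance of any of beaker, wash_bottle, platform, scraper from where it was at the start of the episode above 0.03 m).
It fails at once if the lower drawer is pulled out (value of joint low_drawer above 0.03 m).
It also fails if it takes over 64 s, if anything falls off the work surface, if the arm or the gripper's body presses on something with over 40 N, if the wrist force passes 120 N, or if a joint passes its speed limit or range.

## Working session

There is one attempt and no reset: what is moved stays moved. The work goes in short steps, Python scripts to look and compute and a shell command to move; the robot and the scene stay as the last step left them, time stands still between calls to the robot, and variables do not carry over. Pictures are saved under pics/ and viewed, and the job is handed in when it is done.

```bash
mkdir -p pics; ls; python3 - <<'E'
from cell import observe, grab_frame, camera_model
import cv2,numpy as np
s=observe();print(s)
for n in("scene","top"):
    p,d=grab_frame(n);cv2.imwrite(f"pics/{n}0.png",p);np.save(f"{n}0.npy",d)
    print(n,camera_model(n))
E
```

```text
pics
{'time': 0.0, 'q': array([-72.74181343,  24.936248  ,   1.4308149 ,  90.18845223,
        -0.66397966,  64.97354829,  -4.30360143]), 'joint_velocities': array([ 0.00517814, -0.07242406,  0.04371093, -0.0976494 ,  0.17122048,
       -0.01487347, -0.00187697]), 'joint_efforts': array([-1.11401264e-04, -6.67860460e+01,  9.84923691e-01, -3.14458573e+01,
       -6.05470547e-02,  4.24977124e-02,  1.34865682e-04]), 'eef_pos': array([0.24551977, 0.57450695, 0.40395134]), 'eef_rot': array([ -84.42400839,   89.9100479 , -107.56511874]), 'ft_force': array([ 0.11697101,  0.05776243, -0.34419321]), 'ft_torque': array([ 0.000316  ,  0.01397814, -0.06967928]), 'finger_gap': 0.0917863146408041}
scene {'K': array([[439.48056456,   0.        , 276.97054313],
       [  0.        , 439.48056456, 212.34032886],
       [  0.        ,   0.        ,   1.        ]]), 'rvec': array([ 0.86822311, -2.79246285,  0.65585947]), 'tvec': array([0.50175564, 0.28072471, 1.35943419])}
top {'K': array([[491.13972441,   0.        , 274.50422253],
       [  0.        , 491.13972441, 207.68109364],
       [  0.        ,   0.        ,   1.        ]]), 'rvec': array([ 2.19604516, -2.14036026,  0.10625589]), 'tvec': array([0.07925431, 0.56297444, 1.47206102])}
```

View pics/scene0.png

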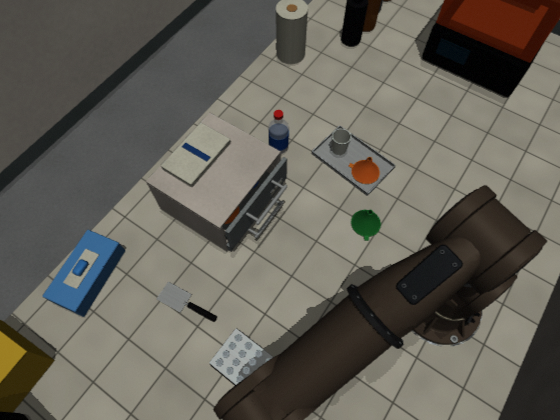

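View pics/top0.png

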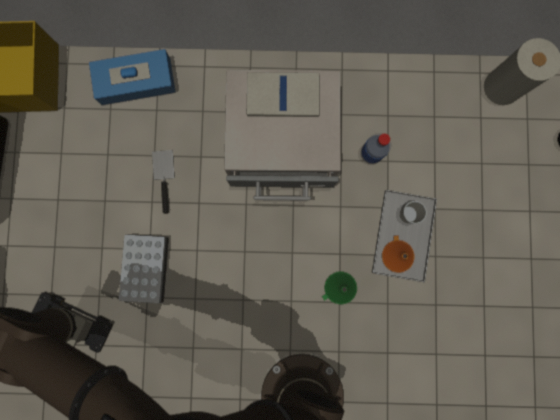

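The scene view shows the orange funnel at (366,172), the green look-alike at (366,223), and a sliver of orange in the drawer gap at about (235,215). In the top view, orange is at (398,256), green at (341,288), the drawer handle at about (283,199), and the beaker at (413,212). The orange one on the tray is the one I want, so next I'll check a close crop and measure.

```bash
cat > h.py <<'E'
import cv2,numpy as np
from cell import observe, grab_frame, camera_model
def cam(n):
    m=camera_model(n);R=cv2.Rodrigues(m["rvec"])[0];return m["K"],R,np.array(m["tvec"]).ravel()
def rays(n,uv):
    K,R,t=cam(n);uv=np.atleast_2d(uv).astype(float)
    d=np.c_[(uv[:,0]-K[0,2])/K[0,0],(uv[:,1]-K[1,2])/K[1,1],np.ones(len(uv))]
    return -R.T@t, d@R
def onplane(n,uv,z):
    c,d=rays(n,uv);return c+d*((z-c[2])/d[:,2])[:,None]
def cloud(n,D):
    v,u=np.mgrid[:D.shape[0],:D.shape[1]]
    c,d=rays(n,np.c_[u.ravel(),v.ravel()])
    P=(c+d*D.ravel()[:,None]).reshape(D.shape+(3,));P[D==0]=np.nan;return P
def orange(p):
    h=cv2.cvtColor(p,cv2.COLOR_BGR2HSV);return cv2.inRange(h,(3,150,90),(18,255,255))
E
python3 - <<'E'
from h import *
for n,(a,b,c,e) in {"top":(215,345,140,215),"scene":(180,300,160,250)}.items():
    p=cv2.imread(f"pics/{n}0.png");cv2.imwrite(f"pics/{n}_cab.png",cv2.resize(p[c:e,a:b],None,fx=5,fy=5,interpolation=cv2.INTER_CUBIC))
p=cv2.imread("pics/top0.png");q=cv2.imread("pics/scene0.png")
cv2.imwrite("pics/fun.png",np.hstack([cv2.resize(p[180:300,320:440],(400,400)),cv2.resize(q[120:250,300:430],(400,400))]))
for n,p in(("top",p),("scene",q)):
    P=cloud(n,np.load(n+"0.npy"))
    m=orange(p);k,l,s,c=cv2.connectedComponentsWithStats(m)
    for i in range(1,k):
        if s[i,4]>15:
            Q=P[l==i];print(n,s[i],c[i],np.nanmin(Q,0),np.nanmax(Q,0),np.nanmedian(Q,0))
P=cloud("top",np.load("top0.npy"))
for uv in [(230,172),(338,172),(230,182),(338,182),(240,120),(283,199),(260,199),(305,199),(283,206),(283,175),(283,181)]:
    print(uv,P[uv[1],uv[0]])
E
```

```text
top [382 236  32  36 734] [397.27247956 255.65395095] [ 0.37766532 -0.33606298 -0.00053356] [ 0.48509592 -0.23956739  0.09177763] [ 0.42282916 -0.27849052  0.02472702]
scene [ 452    0   96   49 2637] [499.90291998  19.65225635] [ 0.18342637 -0.90429951  0.22111376] [ 0.44988277 -0.88010325  0.39057479] [ 0.29512249 -0.89129129  0.29041068]
scene [349 157  30  27 541] [364.76709797 171.1792976 ] [ 0.37634332 -0.33552039 -0.00131968] [ 0.48727046 -0.23470013  0.09222123] [ 0.41929811 -0.26908925  0.02297615]
(230, 172) [0.65370075 0.22560157 0.10899103]
(338, 172) [ 0.65227614 -0.0821333   0.16194209]
(230, 182) [0.61975314 0.22167389 0.13889739]
(338, 182) [ 0.64978426 -0.10300712 -0.00205243]
(240, 120) [0.78565839 0.19480748 0.19279266]
(283, 199) [0.57237954 0.07007111 0.16028156]
(260, 199) [0.57069761 0.1342175  0.16062495]
(305, 199) [0.57365323 0.00885329 0.16273858]
(283, 206) [0.56950358 0.06749445 0.00058926]
(283, 175) [0.6560756  0.07060063 0.06596385]
(283, 181) [0.62147382 0.07141594 0.17082051]
```

View pics/fun.png

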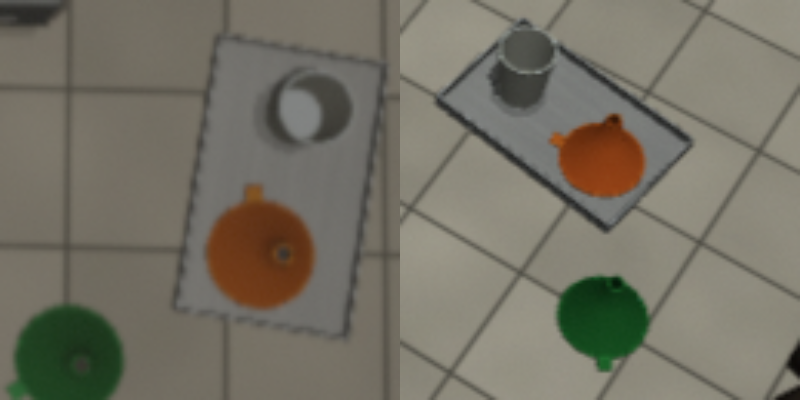

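View pics/top_cab.png

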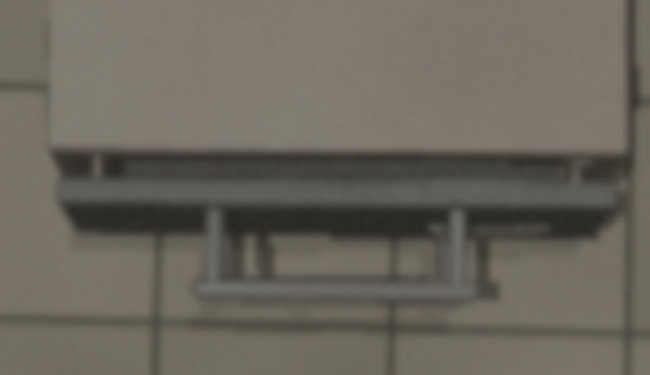

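View pics/scene_cab.png

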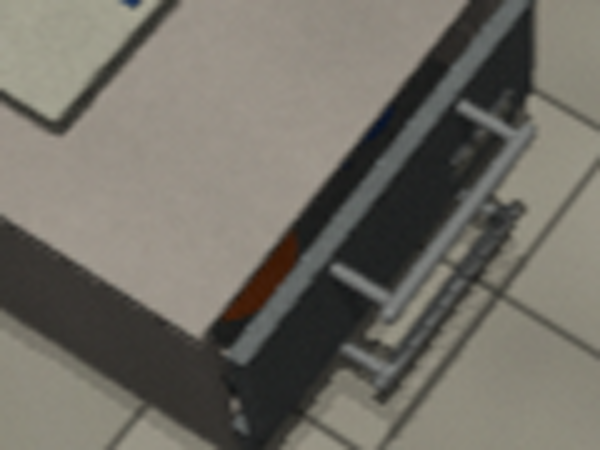

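The crops confirm the clean orange funnel: in the top view its stem end is at about (405,256) and its mouth centre at about (398,256), with a small lug towards the beaker. The drawer is slightly ajar, with orange visible in its +y half and blue in its -y half. Next come the exact fits.

```bash
python3 - <<'E'
from h import *
from scipy.spatial.transform import Rotation as Ro
print(onplane("top",(404.9,256.2),.088),onplane("top",(398,256.2),.003))
p=cv2.imread("pics/top0.png");q=cv2.imread("pics/scene0.png")
for n,p in(("top",p),("scene",q)):
    P=cloud(n,np.load(n+"0.npy"));m=orange(p).astype(bool)
    m&=(P[...,0]>.3)&(P[...,0]<.55)&(P[...,1]>-.4)&(P[...,1]<-.2)
    cs,_=cv2.findContours(cv2.morphologyEx(m.astype(np.uint8),cv2.MORPH_OPEN,np.ones((9,9))),0,2)
    c=max(cs,key=cv2.contourArea)[:,0];e=cv2.minEnclosingCircle(c);
    X=onplane(n,c,.006)[:,:2]
    print(n,"pix",e,"ground bbox",X.min(0),X.max(0),cv2.minEnclosingCircle((X*1000).astype(np.float32)))
    Q=P[m]
    for lo,hi in((.0,.02),(.015,.035),(.035,.06),(.06,.1)):
        B=Q[(Q[:,2]>lo)&(Q[:,2]<hi)][:,:2]
        if len(B)<8: continue
        A=np.c_[2*B,np.ones(len(B))];s=np.linalg.lstsq(A,(B**2).sum(1),rcond=None)[0]
        print(lo,len(B),s[:2],np.sqrt(s[2]+s[0]**2+s[1]**2))
# handle ends, front edge, cabinet top edge (top camera)
e=onplane("top",[(215+195/5,140+288/5),(215+475/5,140+292/5)],.162);print("bar",e,e.mean(0))
f=onplane("top",[(215+60/5,140+178/5),(215+618/5,140+185/5)],.178);print("front inner edge",f,f.mean(0))
f=onplane("top",[(215+52/5,140+150/5),(215+628/5,140+152/5)],.190);print("cab top edge",f,f.mean(0))
P=cloud("top",np.load("top0.npy"));
B=P[195:203,250:316].reshape(-1,3);B=B[(B[:,2]>.15)&(B[:,2]<.175)];print(len(B),B.mean(0),B.min(0),B.max(0),np.polyfit(B[:,1],B[:,0],1))
s=observe();R=Ro.from_euler("xyz",s["eef_rot"],degrees=True).as_matrix();print(R.round(3))
E
```

```text
[[ 0.42290181 -0.28863679  0.088     ]] [[ 0.42312486 -0.28974052  0.003     ]]
top pix ((397.4183654785156, 255.9664764404297), 15.60513687133789) ground bbox [ 0.38065823 -0.31658231] [ 0.46992211 -0.24293024] ((424.03192138671875, -287.2334289550781), 47.269405364990234)
0.0 283 [ 0.42602053 -0.28791461] 0.0438271319964028
0.015 338 [ 0.42543784 -0.28767953] 0.035193516442570405
0.035 162 [ 0.42504805 -0.28837403] 0.02224871519398091
0.06 37 [ 0.42328499 -0.285099  ] 0.009472979062666517
scene pix ((364.0, 171.5), 14.151071548461914) ground bbox [ 0.3768131  -0.33330424] [ 0.47846865 -0.23586794] ((427.2290954589844, -283.5835266113281), 51.258087158203125)
0.0 238 [ 0.42697214 -0.28624285] 0.04495173495449025
0.015 214 [ 0.42527062 -0.28184958] 0.032844414211187174
0.035 101 [ 0.42583505 -0.28255517] 0.01960040018167065
0.06 50 [ 0.4250607 -0.2815129] 0.01048086111145589
bar [[ 0.57403559  0.15100533  0.162     ]
 [ 0.57578192 -0.00508508  0.162     ]] [0.57490876 0.07296013 0.162     ]
front inner edge [[ 0.63149494  0.2268058   0.178     ]
 [ 0.63545228 -0.08196641  0.178     ]] [0.63347361 0.07241969 0.178     ]
cab top edge [[ 0.64495482  0.2305071   0.19      ]
 [ 0.65190313 -0.0857079   0.19      ]] [0.64842898 0.0723996  0.19      ]
237 [0.57617385 0.07472869 0.16465214] [ 0.56999795 -0.00520173  0.15443798] [0.58568918 0.15395821 0.17163608] [-0.02188231  0.57780908]
[[-0.     0.393  0.92 ]
 [-0.001  0.92  -0.393]
 [-1.    -0.001  0.   ]]
```

```bash
cat >> h.py <<'E'
from scipy.spatial.transform import Rotation as Ro
def goal(g,yawy,pre=True):
    """grasp point world g, tool down, tool y axis heading yawy deg -> tool shift mm, rotvec deg"""
    s=observe();R=Ro.from_euler("xyz",s["eef_rot"],degrees=True).as_matrix()
    y=np.array([np.cos(np.radians(yawy)),np.sin(np.radians(yawy)),0]);x=np.array([0,0,-1.])
    T=np.c_[x,y,np.cross(x,y)];p=np.array(g)+[0,0,.159]
    print("t=%.2f"%s["time"],"grasp",(s["eef_pos"]+.159*R[:,0]).round(4),"shift",(R.T@(p-s["eef_pos"])*1000).round(1),"turn",np.degrees(Ro.from_matrix(R.T@T).as_rotvec()).round(2),"F",s["ft_force"].round(1),"gap",round(s["finger_gap"],4),"q",s["q"].round(0))
E
python3 -c "
from h import *
goal((.574,.073,.25),1)"
```

```text
t=0.10 grasp [0.2454 0.5743 0.245 ] shift [  -4.5 -332.1  499.2] turn [6.586e+01 5.000e-02 7.000e-02] F [0.4 0.3 0.3] gap 0.0922 q [-73.  25.   1.  90.  -1.  65.  -4.]
```

```bash
python3 -m crank '[0.35,-5,-20,25,4,0,0, 0.35,-5,-45,60,11,0,0, 0.35,-5,-70,95,18,0,0, 0.35,-5,-95,130,25,0,0, 0.35,-5,-120,165,32,0,0, 0.35,-5,-145,200,39,0,0, 0.35,-5,-165,235,46,0,0, 0.35,-5,-185,265,52,0,0]' 20; python3 -c "
from h import *
goal((.574,.073,.25),1)"
```

```text
time: 0.77
eef_pos: [0.4172, 0.2985, 0.4097]
eef_rot: [-178.4, 90.0, 106.1]
ft_force: [1.1, -0.0, -0.8]
finger_gap: 0.043
t=0.77 grasp [0.4172 0.2986 0.2507] shift [  0.7  95.3 257.6] turn [ 1.351e+01 -1.000e-02  0.000e+00] F [ 1.1 -0.  -0.8] gap 0.043 q [-56.  14.  18. 106.  -5.  60. -22.]
```

```bash
python3 -m crank '[0.35,0,13,35,4,0,0, 0.35,0,27,72,7,0,0, 0.35,0,41,110,10,0,0, 0.35,0,55,148,13,0,0, 0.35,0,69,186,13.5,0,0, 0.35,0,83,224,13.5,0,0, 0.35,0,95,250,13.5,0,0, 0.35,0,95,258,13.5,0,0]'; python3 -m crank '[0.35,0,0,0,0,0,0, 0.35,0,0,0,0,0,0, 0.35,0,0,0,0,0,0]';python3 - <<'E'
from h import *
goal((.574,.073,.163),1)
p,d=grab_frame("wrist");print(camera_model("wrist"))
t,dt=grab_frame("top");cv2.imwrite("pics/a.png",np.hstack([p[:, :],t])[:,:1120]);cv2.imwrite("pics/aw.png",p);cv2.imwrite("pics/at.png",cv2.resize(t[120:270,180:380],(800,600)))
E
```

```text
time: 1.43
eef_pos: [0.5768, 0.0705, 0.4096]
eef_rot: [27.9, 89.8, -61.1]
ft_force: [0.4, -0.2, -0.1]
finger_gap: 0.0321
time: 1.68
eef_pos: [0.5738, 0.0773, 0.4094]
eef_rot: [-131.6, 89.9, 139.9]
ft_force: [-0.5, 0.0, -1.2]
finger_gap: 0.032
t=1.68 grasp [0.5736 0.0774 0.2504] shift [87.4  0.2  4.3] turn [ 0.49 -0.05  0.06] F [-0.5  0.  -1.2] gap 0.032 q [-32.  21.  26.  98. -10.  63.  -1.]
{'K': array([[325.1922621 ,   0.        , 286.56878438],
       [  0.        , 325.1922621 , 208.25321359],
       [  0.        ,   0.        ,   1.        ]]), 'rvec': array([-2.85449222, -0.03896813, -0.00581361]), 'tvec': array([-0.57510984,  0.02131147,  0.4130707 ])}
```

View pics/aw.png

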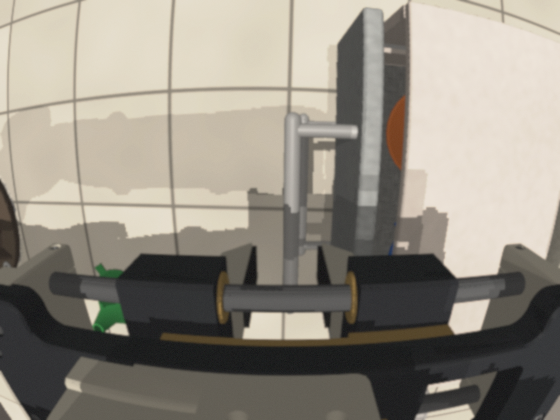

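View pics/at.png

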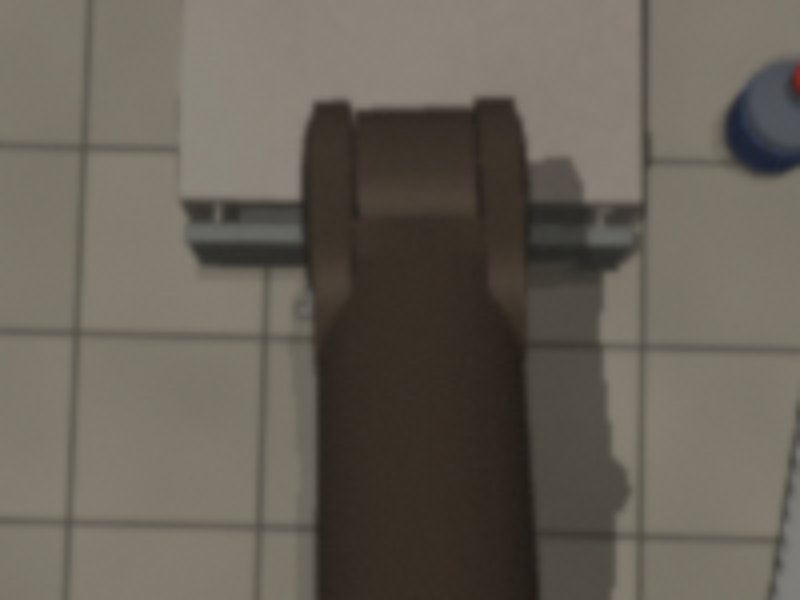

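In the wrist view the bar runs at x≈291, between the fingertips at about 252 and 322. The orange twin shows at (398,130), in the +y half. The bar is centred between the jaws, so I'm descending and gripping.

```bash
python3 -m crank '[0.35,20,0,1,0,0,0, 0.35,40,0,2,0,0,0, 0.35,57,0,4,0,0,0, 0.35,70,0,4,0,0,0, 0.35,80,0,4,0,0,0, 0.35,86,0,4,0,0,0, 0.35,86,0,4,0,0,0, 0.1,86,0,4,0,0,0]' 25; python3 -m crank '[0,0,0,0,0,0,0, 0,0,0,0,0,0,0, 0,0,0,0,0,0,0, 0,0,0,0,0,0,0]' 25; python3 -c "
from h import *
goal((.429,.0705,.163),1)"
```

```text
time: 2.45
eef_pos: [0.5747, 0.0719, 0.3241]
eef_rot: [125.5, 90.0, 36.9]
ft_force: [0.0, -0.1, 0.2]
finger_gap: 0.0292
time: 2.78
eef_pos: [0.5752, 0.0715, 0.3245]
eef_rot: [103.4, 89.9, 14.8]
ft_force: [1.4, -0.1, 2.1]
finger_gap: 0.0112
t=2.78 grasp [0.5755 0.0716 0.1655] shift [   2.2 -146.2   -2.4] turn [ 0.36 -0.03 -0.12] F [ 1.4 -0.1  2.1] gap 0.0112 q [-30.  26.  25. 104. -13.  53.   2.]
```

```bash
python3 -m crank '[0,0,-3,0,0,0,0, 0,0,-8,0,0,0,0, 0,0,-14,0,0,0,0, 0,0,-21,0,0,0,0, 0,0,-28,0,0,0,0, 0,0,-35,0,0,0,0, 0,0,-42,0,0,0,0, 0,0,-49,0,0,0,0]' 30;python3 -m crank '[0,0,-7,0,0,0,0, 0,0,-14,0,0,0,0, 0,0,-21,0,0,0,0, 0,0,-28,0,0,0,0, 0,0,-35,0,0,0,0, 0,0,-42,0,0,0,0, 0,0,-48,0,0,0,0, 0,0,-53,0,0,0,0]';  python3 -c "
from h import *
goal((.429,.0705,.163),1)"
```

```text
time: 3.45
eef_pos: [0.5255, 0.0707, 0.3245]
eef_rot: [117.2, 89.9, 28.6]
ft_force: [3.2, 2.1, 5.9]
finger_gap: 0.0107
time: 4.12
eef_pos: [0.4724, 0.0697, 0.3245]
eef_rot: [130.7, 89.9, 42.1]
ft_force: [3.1, 4.0, 4.8]
finger_gap: 0.0114
t=4.12 grasp [0.4727 0.07   0.1655] shift [  2.4 -43.4  -1.8] turn [ 0.4  -0.1  -0.11] F [3.1 4.  4.8] gap 0.0114 q [-35.  17.  25. 118. -10.  47.  -2.]
```

```bash
python3 -m crank '[0,0,-5,0,0,0,0, 0,0,-10,0,0,0,0, 0,0,-15,0,0,0,0, 0,0,-20,0,0,0,0, 0,0,-24,0,0,0,0, 0,0,-28,0,0,0,0, 0,0,-31,0,0,0,0, 0,0,-34,0,0,0,0]';python3 -m crank '[0,0,-3,0,0,0,0, 0,0,-6,0,0,0,0, 0,0,-8,0,0,0,0, 0,0,-10,0,0,0,0]'; python3 -c "
from h import *
goal((.429,.0705,.163),1)"
```

```text
time: 4.78
eef_pos: [0.4387, 0.0692, 0.3245]
eef_rot: [132.3, 89.8, 43.7]
ft_force: [2.3, 5.4, 5.7]
finger_gap: 0.0113
time: 5.12
eef_pos: [0.4293, 0.069, 0.3245]
eef_rot: [116.8, 89.7, 28.2]
ft_force: [12.5, 5.7, -7.9]
finger_gap: 0.0107
t=5.12 grasp [0.43   0.0693 0.1655] shift [ 2.5 -0.3 -1.5] turn [ 0.41 -0.12 -0.23] F [12.5  5.7 -7.9] gap 0.0107 q [-38.  13.  26. 123.  -8.  45.  -5.]
```

```bash
python3 -m crank '[0,0,-2,0,0,0,0, 0,0,-4,0,0,0,0, 0,0,-4,0,0,0,0]'; python3 -m crank '[0,0,-2,0,0,0,0,0,0,-2,0,0,0,0]';python3 -c "
from h import *
goal((.429,.0705,.163),1)"
```

```text
time: 5.37
eef_pos: [0.428, 0.0691, 0.3247]
eef_rot: [97.8, 89.3, 9.2]
ft_force: [24.1, 5.6, -21.9]
finger_gap: 0.0111
time: 5.53
eef_pos: [0.4273, 0.0691, 0.3248]
eef_rot: [95.5, 89.1, 6.9]
ft_force: [31.8, 5.0, -32.3]
finger_gap: 0.0109
t=5.53 grasp [0.4298 0.0694 0.1658] shift [ 2.8  1.7 -1.4] turn [ 0.39 -0.09 -0.89] F [ 31.8   5.  -32.3] gap 0.0109 q [-38.  13.  26. 123.  -8.  44.  -6.]
```

The grasp point holds at x=0.430 while the force climbs, so the drawer is at its stop. I'll ease the pull, release and rise.

```bash
python3 -m crank '[0,0,3,0,0,0,0, 0,0,5,0,0,0,0, 0.35,0,5,0,0,0,0, 0.35,0,5,0,0,0,0, 0.35,0,5,0,0,0,0,0.35,0,5,0,0,0,0]' ;python3 -c "
from h import *
goal((.429,.0705,.163),1)"
```

```text
time: 6.03
eef_pos: [0.4268, 0.0677, 0.3234]
eef_rot: [-80.1, 89.9, -168.7]
ft_force: [0.0, -0.3, 0.3]
finger_gap: 0.0304
t=6.03 grasp [0.4266 0.0676 0.1644] shift [ 1.4  2.2 -2.8] turn [0.35 0.02 0.09] F [ 0.  -0.3  0.3] gap 0.0304 q [-38.  13.  26. 123.  -8.  45.  -6.]
```

```bash
python3 -m crank '[0.35,-20,0,0,0,0,0, 0.35,-50,0,0,0,0,0, 0.35,-90,0,0,0,0,0, 0.5,-100,0,25,7,0,0, 0.6,-100,0,60,14,0,0, 0.7,-100,0,100,21,0,0, 0.7,-100,0,140,28,0,0, 0.7,-100,0,180,35,0,0]' ;python3 - <<'E'
from h import *
goal((.425,-.287,.2),-90)
for n in("top","scene","wrist"):
    p,d=grab_frame(n);cv2.imwrite(f"pics/b_{n}.png",p);np.save(f"b_{n}.npy",d)
    if n=="wrist": np.save("b_cam.npy",camera_model("wrist"),allow_pickle=True)
E
```

```text
time: 6.7
eef_pos: [0.4309, -0.1137, 0.4238]
eef_rot: [-141.2, 90.0, 94.9]
ft_force: [0.7, -0.0, -0.2]
finger_gap: 0.0609
t=6.70 grasp [ 0.4309 -0.1136  0.2648] shift [ 64.6  91.9 147.1] turn [ 5.606e+01 -2.000e-02  4.000e-02] F [ 0.7 -0.  -0.2] gap 0.0609 q [-27.   7.  40. 114.  -5.  60. -19.]
```

View pics/b_top.png

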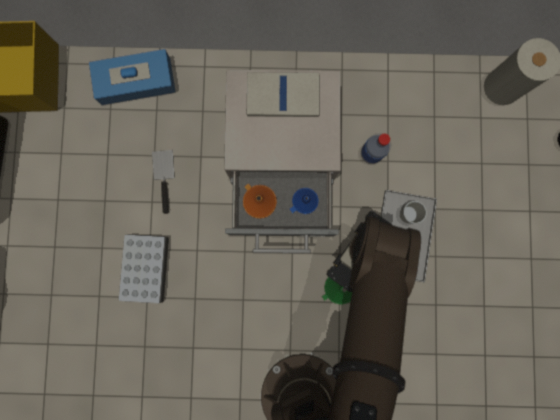

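View pics/b_scene.png

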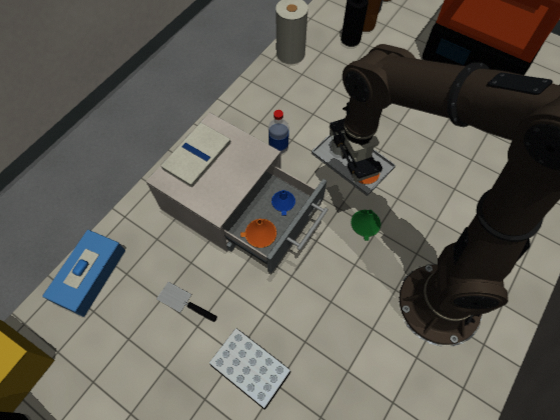

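View pics/b_wrist.png

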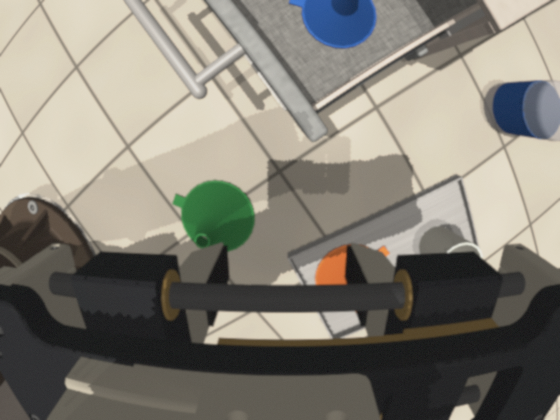

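The drawer is out with both funnels upright: orange at top (260,201) and scene (261,233), blue at top (306,201). I'll measure the twin the same way.

```bash
python3 - <<'E'
from h import *
for n in("top","scene"):
    p=cv2.imread(f"pics/b_{n}.png");P=cloud(n,np.load(f"b_{n}.npy"));m=orange(p).astype(bool)
    m&=(P[...,0]>.4)&(P[...,0]<.75)&(P[...,1]>-.1)&(P[...,1]<.3)&(P[...,2]>.05)
    mo=cv2.morphologyEx(m.astype(np.uint8),cv2.MORPH_OPEN,np.ones((9,9)))
    c=max(cv2.findContours(mo,0,2)[0],key=cv2.contourArea)[:,0]
    X=onplane(n,c,.069)[:,:2];print(n,cv2.minEnclosingCircle((X*1000).astype(np.float32)),X.min(0),X.max(0))
    Q=P[m]
    for lo,hi in((.066,.082),(.08,.1),(.1,.125),(.125,.165)):
        B=Q[(Q[:,2]>lo)&(Q[:,2]<hi)][:,:2]
        if len(B)<8: continue
        A=np.c_[2*B,np.ones(len(B))];s=np.linalg.lstsq(A,(B**2).sum(1),rcond=None)[0]
        print(lo,len(B),s[:2].round(4),np.sqrt(s[2]+s[0]**2+s[1]**2).round(4))
a=cv2.imread("pics/b_top.png")[175:225,235:285];b=cv2.imread("pics/b_scene.png")[205:255,235:285]
cv2.imwrite("pics/twin.png",np.hstack([cv2.resize(i,(400,400),interpolation=cv2.INTER_CUBIC) for i in(a,b)]))
a=cv2.imread("pics/top0.png")[230:280,375:425];b=cv2.imread("pics/scene0.png")[145:195,340:390]
cv2.imwrite("pics/wash.png",np.hstack([cv2.resize(i,(400,400),interpolation=cv2.INTER_CUBIC) for i in(a,b)]))
E
```

```text
top ((577.8607177734375, 141.92083740234375), 52.379432678222656) [0.53029694 0.09225003] [0.62089282 0.18527937]
0.066 318 [0.5765 0.1406] 0.0441
0.08 349 [0.5754 0.1392] 0.0332
0.1 139 [0.5754 0.1391] 0.0205
0.125 44 [0.5749 0.14  ] 0.0108
scene ((575.0475463867188, 142.45579528808594), 50.020774841308594) [0.52530806 0.09287715] [0.62364539 0.19182328]
0.066 282 [0.5777 0.1433] 0.0449
0.08 273 [0.5756 0.144 ] 0.0324
0.1 115 [0.5771 0.1421] 0.0196
0.125 57 [0.5755 0.1445] 0.0102
```

View pics/twin.png

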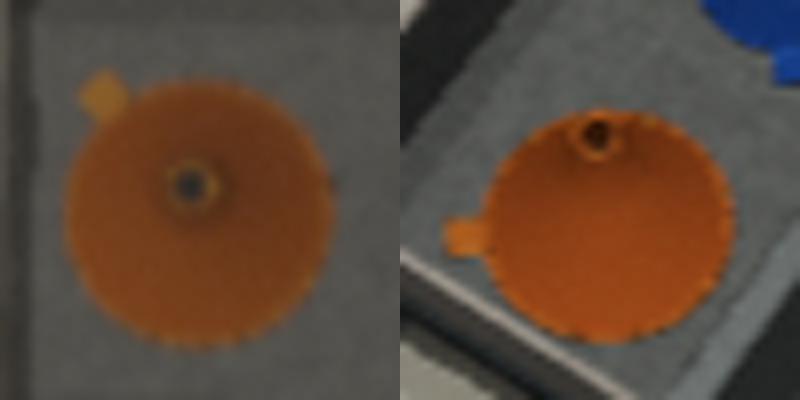

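View pics/wash.png

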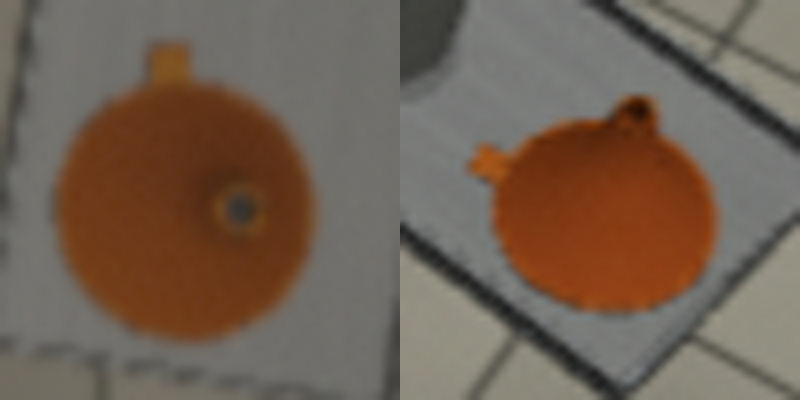

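```bash
python3 - <<'E'
from h import *
o=.44
def tri(a,b):
    c1,d1=rays("top",np.array(a)-o);c2,d2=rays("scene",np.array(b)-o);d1=d1[0]/np.linalg.norm(d1);d2=d2[0]/np.linalg.norm(d2)
    k=np.linalg.lstsq(np.c_[d1,-d2],c2-c1,rcond=None)[0];print((c1+k[0]*d1).round(4),(c2+k[1]*d2).round(4))
tri((258.75,198.25),(259.6,221.9));print(onplane("top",np.array((258.75,198.25))-o,.151),onplane("scene",np.array((259.6,221.9))-o,.151))
tri((405,256.1),(369.6,159));print(onplane("top",np.array((405,256.1))-o,.088),onplane("scene",np.array((369.6,159))-o,.088))
E
```

```text
[0.5758 0.1396 0.1448] [0.5771 0.1402 0.145 ]
[[0.57507916 0.1393923  0.151     ]] [[0.57520398 0.14239241 0.151     ]]
[ 0.4245 -0.2894  0.0812] [ 0.4257 -0.289   0.0811]
[[ 0.42443722 -0.2876518   0.088     ]] [[ 0.42442136 -0.28426658  0.088     ]]
```

```bash
python3 -m crank '[0.7,15,15,25,7,0,0, 0.7,20,30,50,14,0,0, 0.7,20,45,75,21,0,0, 0.7,20,60,100,28,0,0, 0.7,20,75,125,35,0,0, 0.7,20,92,147,42,0,0, 0.7,20,92,147,49,0,0, 0.7,20,92,147,56,0,0]';python3 -m crank '[0.7,0,0,0,0,0,0,0.7,0,0,0,0,0,0]'; python3 - <<'E'
from h import *
goal((.4245,-.2865,.07),-90)
p,d=grab_frame("wrist");cv2.imwrite("pics/c.png",p)
E
```

```text
time: 7.52
eef_pos: [0.4268, -0.286, 0.4033]
eef_rot: [-8.4, 89.9, 171.5]
ft_force: [0.2, 1.2, -0.4]
finger_gap: 0.0645
time: 7.68
eef_pos: [0.4274, -0.2842, 0.4032]
eef_rot: [-36.6, 89.9, 144.1]
ft_force: [0.6, 0.1, -0.3]
finger_gap: 0.0643
t=7.68 grasp [ 0.4272 -0.2841  0.2442] shift [174.2   2.4   2.7] turn [0.68 0.07 0.05] F [ 0.6  0.1 -0.3] gap 0.0643 q [-14.  20.  55. 109. -18.  61. -41.]
```

View pics/c.png

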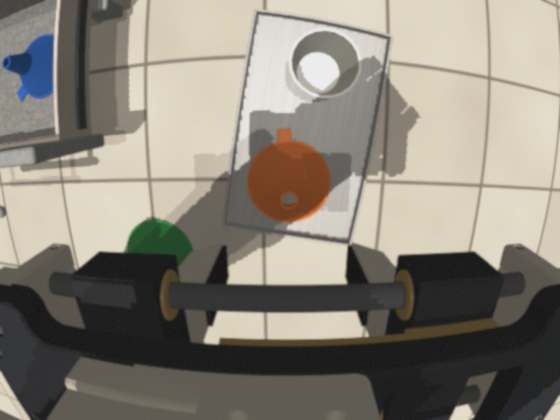

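```bash
python3 -m crank '[0.65,30,1,1,0.5,0,0, 0.65,60,2,2,0.5,0,0, 0.65,90,2,3,0.5,0,0, 0.65,118,2,3,0.5,0,0, 0.65,140,2,3,0.5,0,0, 0.65,156,2,3,0.5,0,0, 0.65,168,2,3,0.5,0,0, 0.65,174,2,3,0.5,0,0]'; python3 -m crank '[0.65,0,0,0,0,0,0, 0.2,0,0,0,0,0,0, 0.2,0,0,0,0,0,0,0.1,0,0,0,0,0,0,0,0,0,0,0,0,0,0,0,0,0,0,0,0,0,0,0,0,0,0,0]' 12; python3 - <<'E'
from h import *
goal((.4245,-.2865,.27),-90)
p,d=grab_frame("wrist");cv2.imwrite("pics/d.png",p)
E
```

```text
time: 8.4
eef_pos: [0.4241, -0.2865, 0.2285]
eef_rot: [-48.5, 89.9, 131.6]
ft_force: [-0.4, -0.2, 0.1]
finger_gap: 0.0598
time: 8.98
eef_pos: [0.4244, -0.2873, 0.2301]
eef_rot: [172.7, 90.0, -7.4]
ft_force: [0.9, 1.0, 3.2]
finger_gap: 0.0302
t=8.98 grasp [ 0.4245 -0.2874  0.0711] shift [-198.9   -0.8   -0.3] turn [-0.13 -0.04 -0.01] F [0.9 1.  3.2] gap 0.0302 q [ -2.  33.  42. 119. -34.  41. -28.]
```

View pics/d.png

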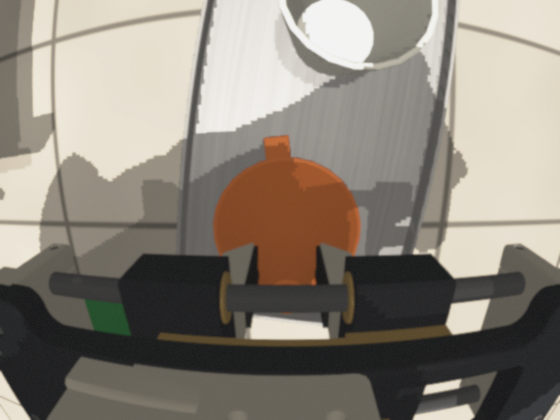

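```bash
python3 -m crank '[0,-8,0,0,0,0,0, 0,-25,0,0,0,0,0, 0,-50,0,0,0,0,0, 0,-80,0,0,0,0,0, 0,-115,0,0,0,0,0, 0,-150,0,0,0,0,0, 0,-180,0,0,0,0,0, 0,-200,0,0,0,0,0]' 18; python3 - <<'E'
from h import *
goal((.5755,.141,.27),-90)
p,d=grab_frame("wrist");cv2.imwrite("pics/e.png",p)
E
```

```text
time: 9.7
eef_pos: [0.4237, -0.2881, 0.433]
eef_rot: [154.2, 89.9, -26.0]
ft_force: [0.8, 0.0, -1.6]
finger_gap: 0.0302
t=9.70 grasp [ 0.4241 -0.2882  0.274 ] shift [   3.8 -429.6 -150.3] turn [-0.2  -0.13 -0.06] F [ 0.8  0.  -1.6] gap 0.0302 q [-15.  18.  57. 106. -16.  65. -43.]
```

View pics/e.png

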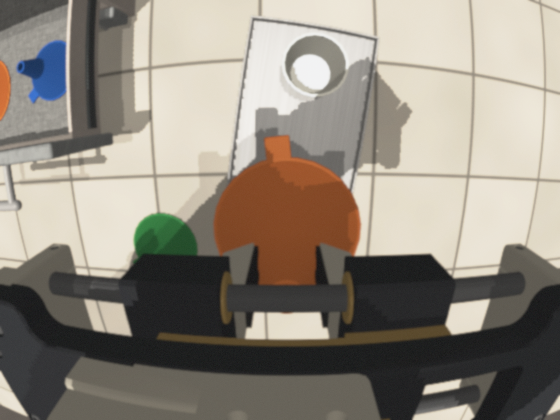

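The funnel is held upright and has lifted cleanly, in the same place relative to the fingers. Now I'm carrying it across.

```bash
python3 -m crank '[0,0,-10,-4,0,0,0, 0,0,-30,-10,0,0,0, 0,0,-55,-19,0,0,0, 0,0,-85,-30,0,0,0, 0,0,-115,-40,0,0,0, 0,0,-145,-51,0,0,0, 0,0,-175,-61,0,0,0, 0,0,-205,-72,0,0,0]'; python3 -m crank '[0,0,-30,-10,0,0,0, 0,0,-60,-21,0,0,0, 0,0,-90,-31,0,0,0, 0,0,-120,-42,0,0,0, 0,0,-150,-53,0,0,0, 0,0,-180,-63,0,0,0, 0,0,-205,-72,0,0,0, 0,0,-220,-77,0,0,0]';python3 -m crank '[0,0,-3,-1,0,0,0,0,0,-3,-1,0,0,0,0,0,-3,-1,0,0,0]'; python3 - <<'E'
from h import *
goal((.5755,.141,.27),-90)
for n in("top","scene","wrist"):
    p,d=grab_frame(n);cv2.imwrite(f"pics/f_{n}.png",p);np.save(f"f_{n}.npy",d)
E
```

```text
time: 10.42
eef_pos: [0.4962, -0.08, 0.4287]
eef_rot: [-11.3, 89.9, 168.5]
ft_force: [0.8, 0.4, -1.0]
finger_gap: 0.0307
time: 11.08
eef_pos: [0.574, 0.1418, 0.428]
eef_rot: [1.7, 89.9, -178.2]
ft_force: [0.2, 0.2, -0.3]
finger_gap: 0.0302
time: 11.33
eef_pos: [0.5747, 0.1388, 0.4294]
eef_rot: [53.0, 89.9, -127.3]
ft_force: [-0.1, -0.5, -0.7]
finger_gap: 0.0301
t=11.33 grasp [0.5746 0.1386 0.2704] shift [ 0.4 -2.3 -0.7] turn [-0.25  0.05 -0.07] F [-0.1 -0.5 -0.7] gap 0.0301 q [-53.  26.  51.  96. -21.  69. -87.]
```

View pics/f_scene.png

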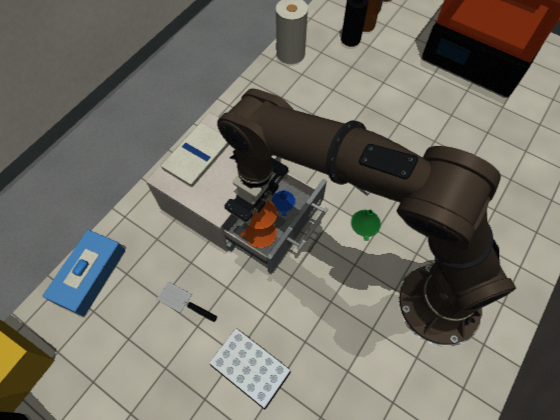

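View pics/f_wrist.png

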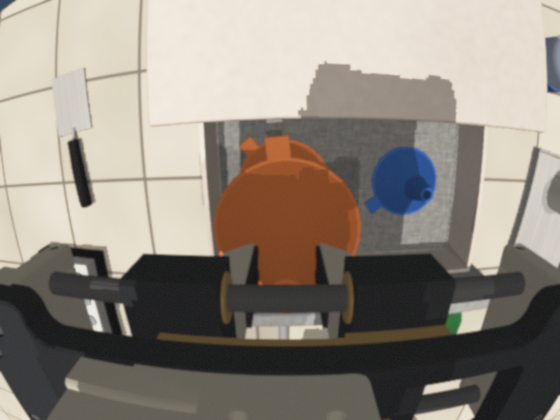

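View pics/f_top.png

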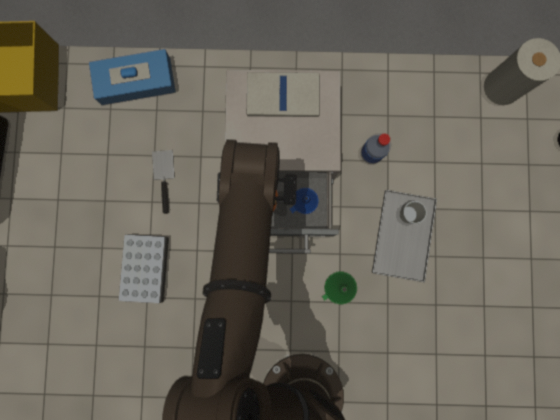

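```bash
python3 - <<'E'
from h import *
from scipy.optimize import least_squares
p=cv2.imread("pics/f_wrist.png");D=np.load("f_wrist.npy");K,R,t=cam("wrist");C=-R.T@t
m=orange(p).astype(bool);v,u=np.nonzero(m)
def ray(u,v):
    a=np.c_[(u-K[0,2])/K[0,0],(v-K[1,2])/K[1,1]];th=np.linalg.norm(a,axis=1);s=np.sin(th)/np.maximum(th,1e-9)
    return np.c_[a*s[:,None],np.cos(th)]@R
d=ray(u.astype(float),v.astype(float));zc=(d@R.T)[:,2];P=C+d*(D[v,u]/zc)[:,None]
z=P[:,2];print(np.histogram(z,bins=np.arange(0.04,.32,.02)))
for nm,s,zp,col in(("held",(z>.17),.205,1),("twin",(z>.05)&(z<.15),.069,1)):
    # upper silhouette: topmost mask pixel for every column
    pts=[]
    for c in range(225,352,3):
        k=s&(u==c)
        if k.any(): pts.append((c,v[k].min()-.5))
    pts=np.array(pts,float);dd=ray(pts[:,0],pts[:,1]);X=(C+dd*((zp-C[2])/dd[:,2])[:,None])[:,:2]
    f=lambda q:np.hypot(X[:,0]-q[0],X[:,1]-q[1])-.0505
    r=least_squares(f,(.575,.14),loss="soft_l1",f_scale=.001);print(nm,len(X),r.x.round(4),(np.abs(r.fun)*1000).round(1), np.round(f(r.x)*1000,1))
goal((.5755,.141,.27),-90)
E
```

```text
(array([   0,  727,  150,    2,    0,    0,    0,    0, 5015, 4569, 1975,
       1435,  544,    0]), array([0.04, 0.06, 0.08, 0.1 , 0.12, 0.14, 0.16, 0.18, 0.2 , 0.22, 0.24,
       0.26, 0.28, 0.3 , 0.32]))
held 43 [0.5745 0.1371] [ 0.9  1.   1.3  0.9  1.3  1.1  0.7  0.1  0.6  0.3  0.6  0.2  0.2  9.7
 13.  13.2 12.9 13.3 13.1 13.  13.  13.   0.4  0.2  0.   4.1  0.6  0.2
  0.3  0.3  0.2  0.1  3.1  0.1  0.8  0.3  0.7  1.   0.6  0.6  0.8  0.7
  0.4] [-0.9 -1.  -1.3 -0.9 -1.3 -1.1 -0.7 -0.1 -0.6 -0.3 -0.6 -0.2 -0.2  9.7
 13.  13.2 12.9 13.3 13.1 13.  13.  13.  -0.4 -0.2 -0.   4.1 -0.6 -0.2
 -0.3 -0.3 -0.2 -0.1  3.1 -0.1 -0.8 -0.3 -0.7 -1.  -0.6 -0.6 -0.8 -0.7
 -0.4]
twin 20 [0.5772 0.1445] [8.9 9.3 9.2 5.7 1.4 3.  4.4 6.7 1.1 1.2 1.1 0.8 0.3 0.4 0.3 1.  0.9 1.3
 0.9 1.8] [ 8.9  9.3  9.2  5.7  1.4 -3.  -4.4 -6.7 -1.1 -1.2 -1.1 -0.8 -0.3 -0.4
 -0.3  1.   0.9  1.3  0.9  1.8]
t=11.48 grasp [0.5749 0.1384 0.271 ] shift [ 1.  -2.6 -0.6] turn [-0.3 -0.   0. ] F [ 0.6 -0.2 -0.5] gap 0.0307 q [-53.  26.  51.  96. -21.  69. -87.]
```

```bash
python3 -m crank '[0,8,-3.5,-1.5,0,0,0, 0,18,-3.5,-1.5,0,0,0, 0,28,-3.5,-1.5,0,0,0, 0,38,-3.5,-1.5,0,0,0, 0,45,-3.5,-1.5,0,0,0, 0,50,-3.5,-1.5,0,0,0, 0,50,-3.5,-1.5,0,0,0,0,50,-3.5,-1.5,0,0,0]'; python3 - <<'E'
from h import *
from scipy.optimize import least_squares
goal((.576,.1415,.147),-90)
p,D=grab_frame("wrist");cv2.imwrite("pics/g.png",p);s,_=grab_frame("scene");cv2.imwrite("pics/gs.png",cv2.resize(s[160:280,200:360],(800,600),interpolation=cv2.INTER_CUBIC))
K,R,t=cam("wrist");C=-R.T@t
m=orange(p).astype(bool);v,u=np.nonzero(m)
def ray(u,v):
    a=np.c_[(u-K[0,2])/K[0,0],(v-K[1,2])/K[1,1]];th=np.linalg.norm(a,axis=1);s=np.sin(th)/np.maximum(th,1e-9)
    return np.c_[a*s[:,None],np.cos(th)]@R
d=ray(u.astype(float),v.astype(float));zc=(d@R.T)[:,2];P=C+d*(D[v,u]/zc)[:,None];z=P[:,2]
for nm,s,zp,c0,c1 in(("held",(z>.13),.155,225,352),("twin",(z>.05)&(z<.11),.069,272,330)):
    pts=[]
    for c in range(c0,c1,2):
        k=s&(u==c)
        if k.any(): pts.append((c,v[k].min()-.5))
    pts=np.array(pts,float);
    if len(pts)<4: continue
    dd=ray(pts[:,0],pts[:,1]);X=(C+dd*((zp-C[2])/dd[:,2])[:,None])[:,:2]
    f=lambda q:np.hypot(X[:,0]-q[0],X[:,1]-q[1])-.0505
    r=least_squares(f,(.575,.14),loss="soft_l1",f_scale=.0005);print(nm,len(X),r.x.round(4),np.round(f(r.x)*1000,1))
E
```

```text
time: 12.15
eef_pos: [0.5767, 0.1437, 0.3795]
eef_rot: [41.8, 90.0, -138.3]
ft_force: [0.8, 0.3, -1.3]
finger_gap: 0.0304
t=12.15 grasp [0.5767 0.1437 0.2205] shift [73.5  2.2  0.7] turn [-0.15  0.02 -0.02] F [ 0.8  0.3 -1.3] gap 0.0304 q [-52.  29.  49.  99. -24.  63. -86.]
held 64 [0.5764 0.1424] [-0.7 -0.6 -0.9 -0.6 -0.2 -0.6 -0.6 -0.9 -0.7 -0.4 -0.1  0.3 -0.3 -0.4
 -0.4 -0.3 -0.2 -0.1  0.   0.2 13.5 13.2 13.6 13.4 13.2 13.  12.9 13.4
 13.3 13.3 13.2 13.2  8.1 -0.1 -0.   0.1  0.2 -0.2 -0.  -0.4 -0.1 -0.4
 -0.  -0.3  0.1 -0.  -0.1  0.4 -0.2 -0.2 -0.1 -0.   0.1  0.3  0.  -0.2
 -0.4 -0.4 -0.4 -0.4 -0.6 -0.8 -0.4 -0.7]
twin 20 [0.5749 0.1403] [ 0.3 -0.6 -0.4 -0.2  0.   0.3 -0.2  0.3 -0.  -0.3  0.3  0.2  0.2  0.2
  0.4 -0.2  0.2 -0.1 -0.3 -0.3]
```

View pics/g.png

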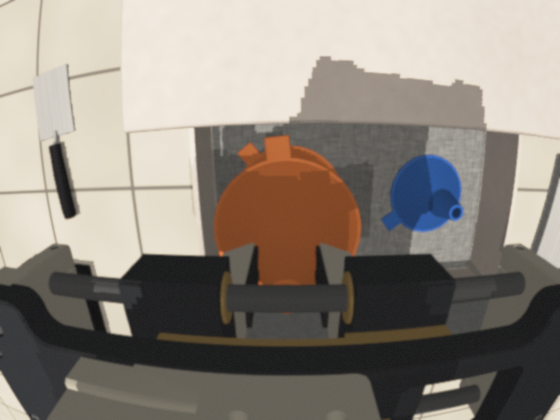

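View pics/gs.png

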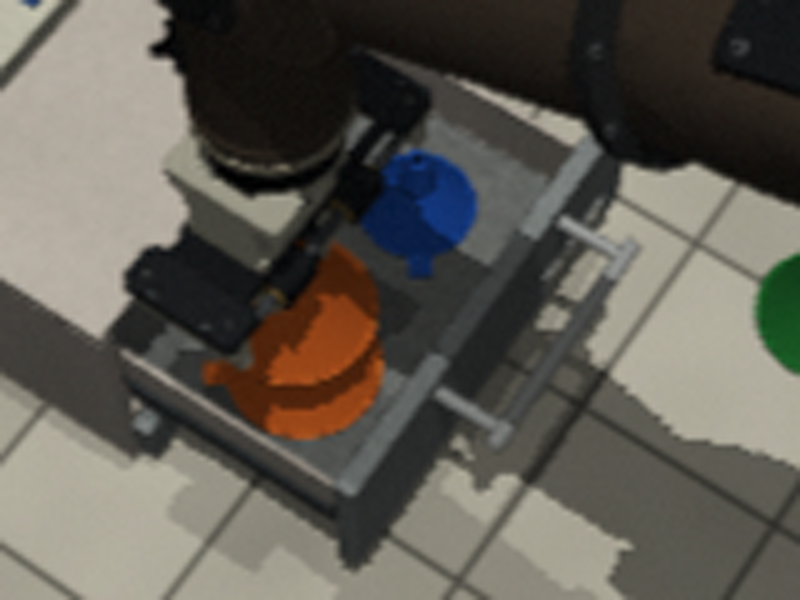

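The wrist fit puts the held mouth at (0.5764, 0.1424) and the twin at (0.5749, 0.1403), both with sub-mm residuals. I'll apply the 2 mm correction and lower in stages, watching the force.

```bash
python3 -m crank '[0,6,2,1.5,0,0,0, 0,13,2,1.5,0,0,0, 0,20,2,1.5,0,0,0, 0,27,2,1.5,0,0,0, 0,34,2,1.5,0,0,0, 0,40,2,1.5,0,0,0, 0,44,2,1.5,0,0,0, 0,46,2,1.5,0,0,0]';python3 -m crank '[0,2,0,0,0,0,0, 0,5,0,0,0,0,0, 0,8,0,0,0,0,0, 0,11,0,0,0,0,0, 0,13,0,0,0,0,0, 0,14,0,0,0,0,0]'; python3 -c "
from h import *
goal((.575,.1403,.147),-90)"
```

```text
time: 12.92
eef_pos: [0.575, 0.1418, 0.3329]
eef_rot: [25.7, 89.9, -154.5]
ft_force: [-0.5, 0.1, -1.1]
finger_gap: 0.03
time: 13.42
eef_pos: [0.5751, 0.1418, 0.3194]
eef_rot: [9.5, 90.0, -170.7]
ft_force: [-0.7, 0.9, -0.8]
finger_gap: 0.0302
t=13.42 grasp [0.5751 0.1418 0.1604] shift [13.4  1.5  0.1] turn [-0.14  0.02 -0.  ] F [-0.7  0.9 -0.8] gap 0.0302 q [-50.  32.  46. 103. -28.  56. -83.]
```

```bash
python3 -m crank '[0,2,0,0,0,0,0, 0,4,0,0,0,0,0, 0,6,0,0,0,0,0, 0,8,0,0,0,0,0, 0,8,0,0,0,0,0]'; python3 -m crank '[0,1,0,0,0,0,0, 0,2,0,0,0,0,0, 0,3,0,0,0,0,0,0,3,0,0,0,0,0]' ;python3 -c "
from h import *
goal((.575,.1403,.147),-90)"
```

```text
time: 13.83
eef_pos: [0.5752, 0.1418, 0.3114]
eef_rot: [44.4, 90.0, -135.8]
ft_force: [0.0, 0.2, -0.5]
finger_gap: 0.0303
time: 14.17
eef_pos: [0.5754, 0.1416, 0.3088]
eef_rot: [171.8, 90.0, -8.4]
ft_force: [0.7, -0.6, -0.6]
finger_gap: 0.0305
t=14.17 grasp [0.5755 0.1416 0.1498] shift [2.8 1.3 0.4] turn [-0.15 -0.04 -0.01] F [ 0.7 -0.6 -0.6] gap 0.0305 q [-49.  33.  45. 104. -28.  55. -82.]
```

```bash
python3 -m crank '[0,1,0,0,0,0,0, 0,1.5,0,0,0,0,0, 0,2,0,0,0,0,0,0,2,0,0,0,0,0]' ; python3 -m crank '[0,0.5,0,0,0,0,0, 0,1,0,0,0,0,0,0,1,0,0,0,0,0]' ;python3 - <<'E'
from h import *
goal((.575,.1403,.147),-90)
s,_=grab_frame("scene");cv2.imwrite("pics/hs.png",cv2.resize(s[160:280,200:360],(800,600),interpolation=cv2.INTER_CUBIC))
E
```

```text
time: 14.5
eef_pos: [0.5755, 0.1416, 0.307]
eef_rot: [174.4, 89.9, -5.8]
ft_force: [0.9, -1.4, 2.0]
finger_gap: 0.0304
time: 14.75
eef_pos: [0.5756, 0.1414, 0.3062]
eef_rot: [171.4, 89.9, -8.7]
ft_force: [1.5, -2.7, 5.0]
finger_gap: 0.03
t=14.75 grasp [0.5758 0.1414 0.1472] shift [0.2 1.1 0.6] turn [-0.16 -0.07 -0.01] F [ 1.5 -2.7  5. ] gap 0.03 q [-49.  33.  45. 104. -28.  55. -82.]
```

View pics/hs.png

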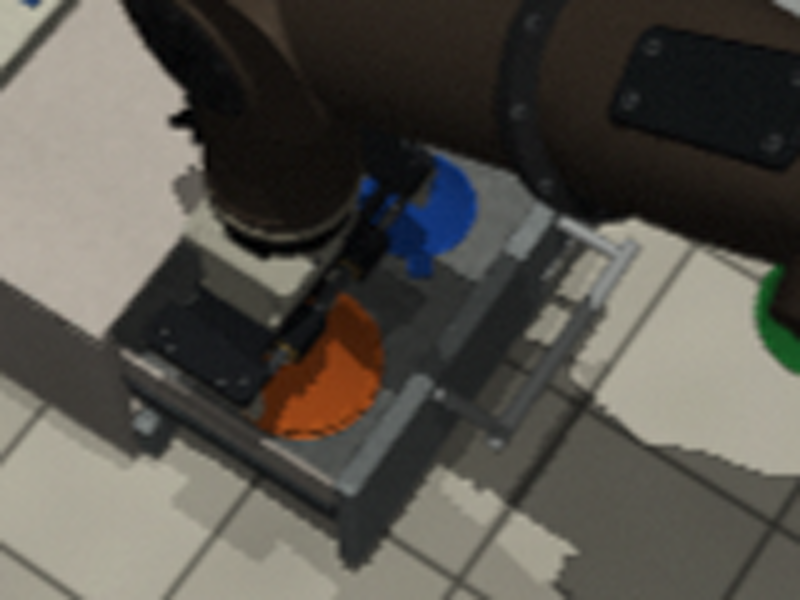

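There is light contact (about 5 N) at the expected nested height, with the mouth at about 0.079 m. Releasing.

```bash
python3 -m crank '[0.37,-0.5,0,0,0,0,0, 0.42,-0.5,0,0,0,0,0, 0.5,-0.5,0,0,0,0,0, 0.6,-0.5,0,0,0,0,0, 0.65,-0.5,0,0,0,0,0, 0.65,-0.5,0,0,0,0,0]'; python3 -m crank '[0.65,-4,0,0,0,0,0, 0.65,-12,0,0,0,0,0, 0.65,-25,0,0,0,0,0, 0.65,-45,0,0,0,0,0, 0.65,-70,0,0,0,0,0, 0.65,-100,0,0,0,0,0, 0.65,-125,0,0,0,0,0,0.65,-140,0,0,0,0,0]';python3 - <<'E'
from h import *
goal((.43,-.1,.3),-90)
p,D=grab_frame("wrist");cv2.imwrite("pics/i.png",p)
E
```

```text
time: 15.3
eef_pos: [0.575, 0.142, 0.306]
eef_rot: [-9.2, 90.0, 170.7]
ft_force: [0.4, 0.2, 0.0]
finger_gap: 0.058
time: 15.97
eef_pos: [0.5756, 0.1411, 0.4506]
eef_rot: [-162.9, 89.8, 16.9]
ft_force: [0.4, -0.6, 0.1]
finger_gap: 0.06
t=15.97 grasp [0.5763 0.1413 0.2916] shift [ -9.3 241.5 144.8] turn [-0.19 -0.24  0.07] F [ 0.4 -0.6  0.1] gap 0.06 q [-54.  25.  51.  94. -21.  71. -88.]
```

View pics/i.png

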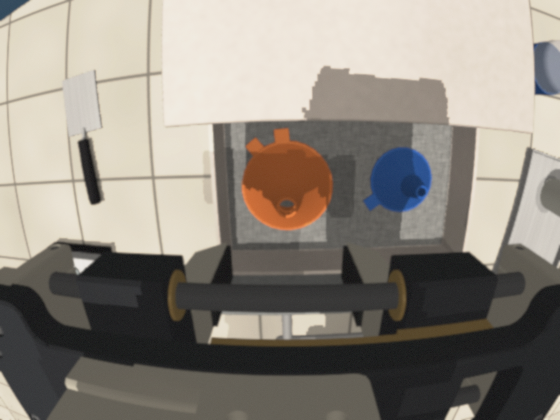

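The wrist view shows a single orange cone at (288,187) with both lugs visible and blue upright at (400,180). I'll move aside and verify.

```bash
python3 -m crank '[0.65,-5,30,20,0,0,0, 0.65,-10,65,40,0,0,0, 0.65,-10,100,60,0,0,0, 0.65,-10,135,85,0,0,0, 0.65,-10,170,105,0,0,0, 0.65,-10,200,125,0,0,0, 0.65,-10,225,140,0,0,0, 0.65,-10,240,145,0,0,0]'; python3 - <<'E'
from h import *
goal((.43,-.1,.3),-90)
V=[]
for n in("top","scene"):
    p,D=grab_frame(n);P=cloud(n,D);cv2.imwrite(f"pics/j_{n}.png",p);V.append(p)
    m=orange(p).astype(bool);m&=(P[...,0]>.4)&(P[...,0]<.75)&(P[...,1]>-.1)&(P[...,1]<.3)&(P[...,2]>.05);Q=P[m]
    print(n,"max z",np.percentile(Q[:,2],[90,99,100]).round(4))
    for lo,hi in((.08,.095),(.093,.113),(.113,.138),(.138,.18)):
        B=Q[(Q[:,2]>lo)&(Q[:,2]<hi)][:,:2]
        if len(B)<8: continue
        A=np.c_[2*B,np.ones(len(B))];s=np.linalg.lstsq(A,(B**2).sum(1),rcond=None)[0]
        print(lo,len(B),s[:2].round(4),np.sqrt(s[2]+s[0]**2+s[1]**2).round(4))
    P0=cloud(n,np.load(f"b_{n}.npy"));B0=P0[m];print("median rise of cone pts along depth vs twin (m)",np.nanmedian(np.load(f'b_{n}.npy')[m]-D[m]))
    h=cv2.cvtColor(p,cv2.COLOR_BGR2HSV);b=cv2.inRange(h,(105,120,50),(130,255,255));
    p0=cv2.imread(f"pics/b_{n}.png");b0=cv2.inRange(cv2.cvtColor(p0,cv2.COLOR_BGR2HSV),(105,120,50),(130,255,255))
cv2.imwrite("pics/j.png",np.hstack([cv2.resize(V[0][150:270,210:370],(400,300),interpolation=cv2.INTER_CUBIC),cv2.resize(V[1][160:280,200:360],(400,300),interpolation=cv2.INTER_CUBIC)]))
P=cloud("top",grab_frame("top")[1])
B=P[244:258,250:316].reshape(-1,3);B=B[(B[:,2]>.15)&(B[:,2]<.175)];print("bar",len(B),B.mean(0))
E
```

```text
time: 16.68
eef_pos: [0.4269, -0.1018, 0.4569]
eef_rot: [-99.8, 89.8, 79.8]
ft_force: [-0.0, -0.0, 0.2]
finger_gap: 0.0596
t=16.68 grasp [ 0.427  -0.1014  0.2979] shift [-2.1 -1.9 -3.1] turn [-0.4  -0.03  0.15] F [-0.  -0.   0.2] gap 0.0596 q [-49.   4.  61. 113.  -4.  65. -77.]
top max z [0.122  0.1635 0.1683]
0.08 319 [0.576  0.1394] 0.0443
0.093 347 [0.5754 0.1392] 0.0334
0.113 151 [0.5755 0.1398] 0.0209
0.138 47 [0.5742 0.1406] 0.0103
median rise of cone pts along depth vs twin (m) 0.013391733
scene max z [0.1286 0.1626 0.1655]
0.08 296 [0.5781 0.1426] 0.045
0.093 265 [0.5761 0.1438] 0.0328
0.113 126 [0.576 0.144] 0.0193
0.138 61 [0.5744 0.145 ] 0.01
median rise of cone pts along depth vs twin (m) 0.011746287
bar 286 [0.43104091 0.0753167  0.16411609]
```

View pics/j.png

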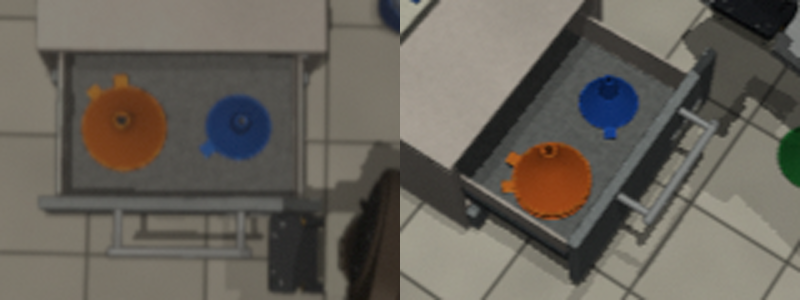

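View pics/j_top.png

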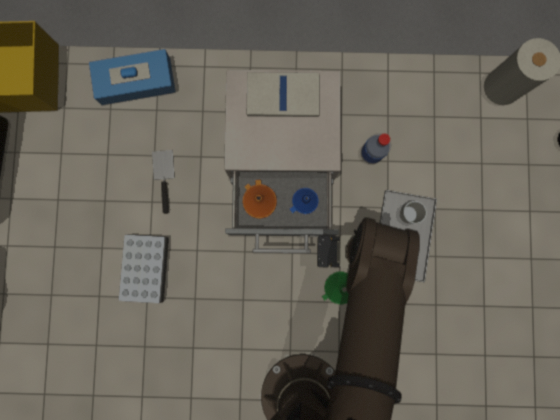

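Both views agree that the new cone sits 12–13 mm above where the twin was, coaxial within about 1 mm. The bar is at x=0.431, where it was at the stop, and nothing else has moved. Handing in.

```bash
python3 -c "
from cell import close_job
print(close_job())"
```

```text
the job is handed in; nothing more can be done
None
```

The washed orange funnel is nested over its twin in the upper drawer, which is left out at its stop. The job took about 17 s of the 64 s allowed.

- **Drawer:** I pulled it by its bar until the bar stayed at x ≈ 0.430 m while the force rose to about 32 N. After release the bar measured x ≈ 0.431 m, so it stayed at the stop. I did not measure how far the drawer was open directly.
- **Nesting:** I lowered the funnel over the twin until there was about 5 N of contact, then let go. Afterwards the cone stood 12–13 mm above the twin's earlier surface (13 expected). It was coaxial within about 1 mm in each camera and upright.
- **Rest of the bench:** The small blue funnel is upright, and the beaker, bottle, platform and scraper look unmoved. I did not touch the lower drawer, and I did not measure it separately. The gripper is clear of everything.
- **Disagreement:** The top and scene cameras differ by 3–5 mm in absolute y. They agree on the relative positions, so I placed by those and checked with the wrist camera before lowering.

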